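Tall spacer sleeve from the parts bin onto the collar stand

TASK

Set up the collars for the next creasing job: take the tall steel spacer sleeve out of the three-compartment wooden parts bin and slip it over the empty post of the collar stand, so that it sits upright, flat on the stand's block, and let it go. Leave the short sleeve where it lies.

Things in the scene. Friction and masses are not known exactly. Their poses are not given: they have to be found in the camera images.
- tall_sleeve_mid (a point): The tall spacer sleeve: a plain steel tube standing on end in one of the bin's three compartments (any of them), 40 mm outside diameter, 24 mm bore right through, 40 mm high, about 0.12 kg. The point is its centre, on its axis half-way up (20 mm above its underside); z is its axis, up.
- short_sleeve_mid (a point): The short sleeve, to be left alone: the same steel tube, 40 mm outside, 24 mm bore, but only 18 mm high, in another of the compartments. The point is its centre, half-way up; z is its axis.
- bin: Fixed open plywood bin, 160 mm along x, 250 along y, 30 high; floor and walls 4 mm thick. Three compartments side by side along y (centres at y = -82, 0, +82 mm), each 152 mm in x by 78 mm in y: most finger room is along x, before and behind a part. One holds a blue star knob. Origin: centre of the underside; x points away from the robot, turned up to 15 degrees.
- empty_post (a point): Foot of the empty post, on its axis at the top of the stand's block. Fixed wooden block 90 (x) by 170 (y) by 20 mm, two steel posts 10 mm thick, 50 mm tall above it, tapered tips. The empty one is at +y (left from the robot); the other, 90 mm to -y, carries two 40 mm wide collars: keep fingers before and behind (along x). x points away from the robot, turned up to 17 degrees; z up.
Mind the look-alikes: they are no part of the job. Leave any orange or purple look-alike of the part that bears tall_sleeve_mid alone.

How it is judged:
At the end, for the whole second after the job is handed in: The tall sleeve stands over the empty post, its centre within 12 mm of the post's axis and 15 to 24 mm above the block's top face (20 mm when it sits flat), upright within 0.15 rad (about 9 degrees), and at rest (horizontal distance between tall_sleeve_mid and empty_post below 0.012 m and z of tall_sleeve_mid in the frame of empty_post between 0.015 and 0.024 m and angle between tall_sleeve_mid's own z axis and vertical below 0.15 rad and linear speed of tall_sleeve below 0.02 m/s); the robot touches nothing.
It fails at once if the short sleeve is moved more than 30 mm from where it lay (distance of short_sleeve_mid from where it was at the start of the episode above 0.03 m).
It also fails if it takes over 38 s, if anything falls off the work surface, if the arm or the gripper's body presses on something with over 40 N, if the wrist force passes 120 N, or if a joint passes its speed limit or range.

ROBOT

A 7-joint arm with a two-finger parallel gripper is mounted at the origin on the work surface; the furniture and walls round the work are solid. World frame = base frame: x ahead of the robot, y to its left, z up, the work surface at z = 0. Lengths are in m, angles in rad, forces in N, time in s.
With the tool pointing down it reaches from about 0.425 to 0.875 m from the base axis. Payload 4.7 kg.
Tool frame: the origin (TCP) lies between the finger pads; the fingertips stand 25 mm ahead of it and the grasp point (between the pads) lies 6 mm ahead of it; z points along the fingers, y is the direction in which the jaws open and shut (so a half turn about z gives the same grasp; the last joint's range is limited). The gripper opens to 87 mm and grips with 3 to 60 N. Pads are 19 mm wide; open, the fingers measure 117 mm over their backs; the gripper's body (75 mm by 190 mm) begins 51 mm behind the grasp point.
Start: joints at [-1.231, 0.321, -0.07, 1.45, 0.023, 1.371, -0.057], TCP at [0.208, 0.616, 0.248] pointing down, gripper open.
Joint ranges: [-2.86, 2.86], [-0.3, 2.09], [-1.38, 1.24], [0.06, 2.45], [-1.56, 4.7], [0.09, 2.05], [-2.69, 2.69]. Speed limits (rad/s): [2.57, 2.57, 3.14, 3.14, 3.14, 3.14, 3.14].

INTERFACE

Orientations are given as a rotation vector (axis times angle).
In Python, from bench import * gives the robot as it stands.
- The arm moves only by the tool send_rows, never from a script. Its arguments are lists of equal length, an entry for each row: "rotation": the turn, a rotation vector about the tool's x, y, z in degrees, a list of three; "slide": the shift along the tool's x, y, z in mm, a list of three; "fingers": the gripper command: -1 is fully open, 1 is shut, values between are in proportion. In form: {"rotation": [[wx, wy, wz], ...], "slide": [[tx, ty, tz], ...], "fingers": [fingers, ...]}. A call has 1 to 12 rows; each row is the pose to reach, as a shift and turn from the pose commanded when the call began, along the tool's axes at that moment; what a row does not reach only later rows make up. A row lasts 1/10 s, in which the tool goes at most 50 mm and 8.59 degrees, less where a joint would pass 70% of its speed; a pose out of reach is approached as far as the arm can. A call with a gripper value outside its range is refused whole. The fingers move at their own pace and stop on an object; "force" is the grip in N (left out, the last holds). Time passes only in rows, so rows that repeat a pose let the fingers close. It gives the time, the measured TCP pose, the force and the opening at its end, in the units of the state.
- get_state(): the state, without advancing time (a new reading comes with each control period).
- get_image(name): name is "side" or "top"; returns the picture (400x640x3 uint8, red, green, blue); there is no depth.
- camera_model(name): a dict with "intrinsics" (3x3 intrinsics, pixels), "rvec" (rotation vector, rad) and "tvec" (3), from world to camera coordinates, as OpenCV has them. Camera axes: x right, y down, z forward; pixel columns grow to the right and rows downward; lengths in m; the calibration is good to about 2 mm. A picture is of the moment at which its call begins. camera_model takes no time and is no camera call.
- close_job(): hands the job in, once; it reports no verdict.
The state is a dict: "time": time; "joint_positions": joint angles; "qd": joint speeds; "joint_torque": joint torques, N m; "position": TCP position; "tool_rot": TCP orientation; "ft_force": force on the tool from outside, world axes, zero at the start; "torque": the same for the moment, N m; "grip_width": opening from 0.0 (shut) to 1.0 (fully open).
Only numpy, scipy, OpenCV 4.12 (cv2) and the standard library are available. Lean on these libraries where they do the work, as an engineer would, in place of code of your own. Each camera call takes 0.05 s, during which the arm holds its last target.

## Working session

There is one attempt and no reset: what is moved stays moved. The work goes in short steps, Python scripts to look and compute and a tool call to move; the robot and the scene stay as the last step left them, time stands still between calls to the robot, and variables do not carry over. Pictures are saved under pics/ and viewed, and the job is handed in when it is done.

Besides the shell and the picture viewer there is one more tool, called after "Emit:" as a command line: name --argument value ..., lists and objects as JSON in quotes. send_rows: Moves the arm, as the interface text tells. Its arguments: {"type":"object","properties":{"rotation":{"type":"array"},"slide":{"type":"array"},"fingers":{"type":"array"},"force":{"type":"number"}},"required":["rotation","slide","fingers"]}

```bash
mkdir -p pics; python3 - <<'E'
from bench import *
import cv2
for n in ("top","side"):
    cv2.imwrite(f"pics/{n}0.png",get_image(n)[:,:,::-1])
    m=camera_model(n); print(n,m)
print(get_state())
E
```

```text
top {'intrinsics': array([[414.80248153,   0.        , 320.27143824],
       [  0.        , 414.80248153, 195.9967136 ],
       [  0.        ,   0.        ,   1.        ]]), 'rvec': array([ 2.14029908, -2.1074382 ,  0.13831729]), 'tvec': array([0.0509947 , 0.56458933, 0.8802171 ])}
side {'intrinsics': array([[375.89120723,   0.        , 322.88104291],
       [  0.        , 375.89120723, 201.32622051],
       [  0.        ,   0.        ,   1.        ]]), 'rvec': array([ 2.14046634, -0.22299312,  0.13994774]), 'tvec': array([-0.51518823,  0.14108934,  0.75326419])}
{'time': 0.1, 'joint_positions': array([-1.23088622,  0.32174678, -0.07008711,  1.45156525,  0.02260125,
        1.37082732, -0.05688705]), 'qd': array([ 9.35258653e-05, -2.58432330e-03,  1.29379267e-04, -3.09291623e-03,
        2.40004457e-04,  4.83757176e-04,  1.15437464e-03]), 'joint_torque': array([ 5.96049631e-05, -4.92575169e+01, -4.05568583e-01, -3.13400745e+01,
       -6.42171619e-02,  3.93528782e-02,  6.03966669e-05]), 'position': array([0.20794325, 0.61534635, 0.2465661 ]), 'tool_rot': array([-5.09422109e-01, -3.09982110e+00,  2.74797045e-03]), 'ft_force': array([0.37659601, 0.30530186, 0.13922054]), 'torque': array([-0.00231766,  0.0121948 , -0.00692902]), 'grip_width': 0.9988187252489645}
```

View pics/top0.png

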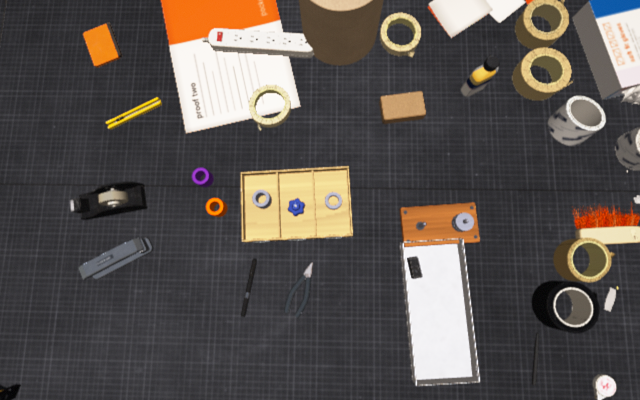

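View pics/side0.png

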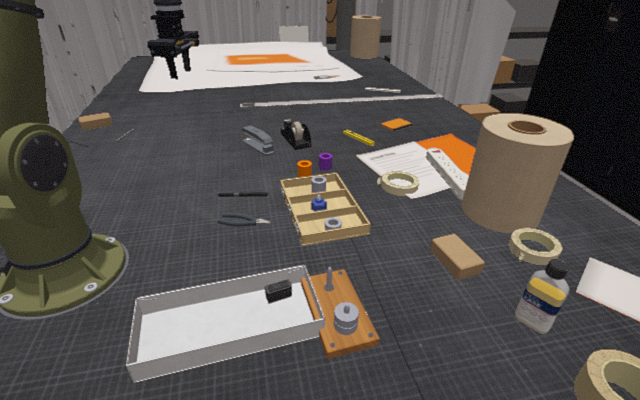

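Candidates in the top view are the grey ring at (262,199), the grey ring at (333,201), the orange ring at (215,207) and the purple ring at (201,176). In the side view the grey ring at (319,183) looks tall and the one at (333,224) short. The empty post is at top (421,226), side (329,280). I'll check this in enlarged crops.

```bash
python3 - <<'E'
import cv2,numpy as np
t=cv2.imread("pics/top0.png"); s=cv2.imread("pics/side0.png")
def c(im,x,y,w,h,k): return cv2.resize(im[y:y+h,x:x+w],None,fx=k,fy=k,interpolation=cv2.INTER_CUBIC)
cv2.imwrite("pics/c1.png",c(t,235,160,125,90,6))
cv2.imwrite("pics/c2.png",c(s,275,165,100,80,7))
cv2.imwrite("pics/c3.png",c(t,395,195,95,60,8))
cv2.imwrite("pics/c4.png",c(s,290,260,100,80,7))
E
```

```text
(no output)
```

View pics/c1.png

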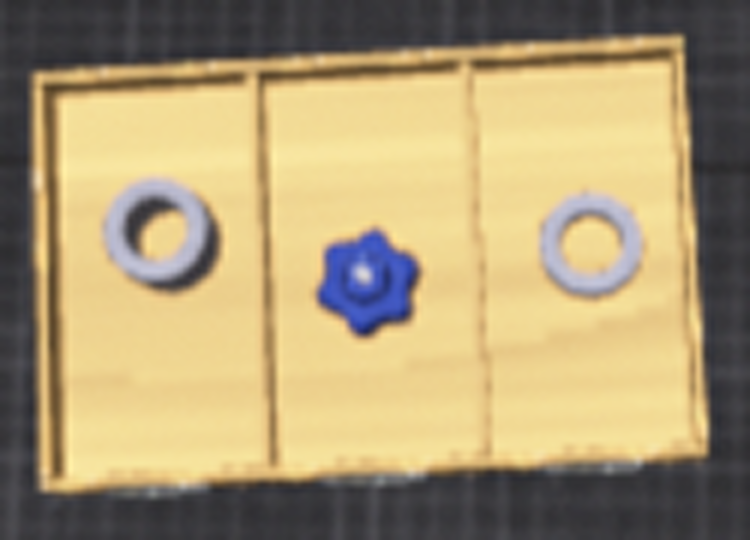

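View pics/c2.png

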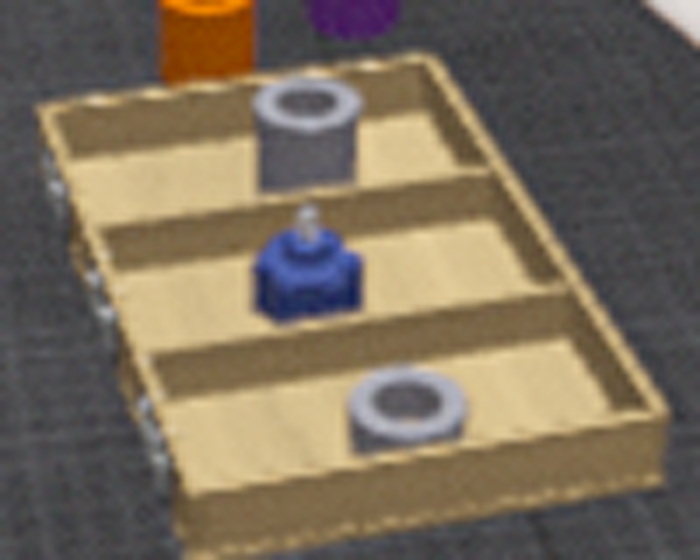

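View pics/c3.png

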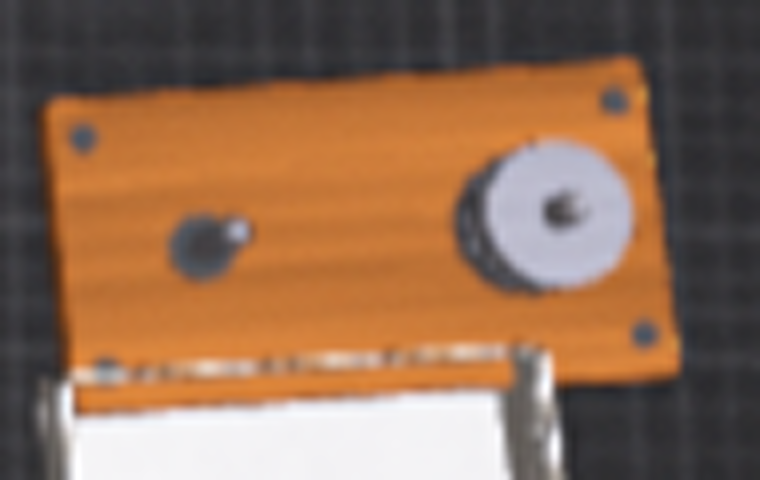

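View pics/c4.png

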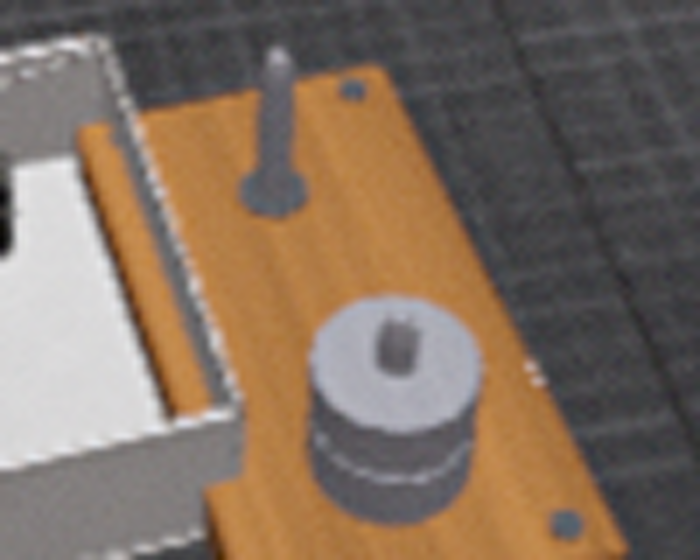

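The crops agree. The tall sleeve is in the left (+y) compartment, and its dark bore and long side wall show its height. The ring on the right is the short sleeve. A white tray's rim lies close in front of the empty post, so I'll measure its height as well.

```bash
cat > h.py <<'E'
from bench import *
import numpy as np,cv2
M={n:camera_model(n) for n in("top","side")}
def ray(n,uv):
    m=M[n];R=cv2.Rodrigues(m["rvec"])[0];d=R.T@np.linalg.inv(m["intrinsics"])@np.array([*uv,1.]);return -R.T@m["tvec"],d/np.linalg.norm(d)
def at(n,uv,z):
    o,d=ray(n,uv);return o+d*(z-o[2])/d[2]
def tri(a,b):
    A=np.zeros((3,3));v=np.zeros(3)
    for n,p in(("top",a),("side",b)):
        o,d=ray(n,p);P=np.eye(3)-np.outer(d,d);A+=P;v+=P@o
    return np.linalg.solve(A,v)
def proj(n,X):
    m=M[n];return cv2.projectPoints(np.array(X,float).reshape(-1,3),m["rvec"],m["tvec"],m["intrinsics"],None)[0][:,0]
def cr(u,v,x,y,k): return (x+(u+.5)/k-.5,y+(v+.5)/k-.5)
E
python3 - <<'E'
from h import *
np.set_printoptions(precision=4,suppress=True)
T=lambda u,v:cr(u,v,235,160,6)
S=lambda u,v:cr(u,v,275,165,7)
T3=lambda u,v:cr(u,v,395,195,8)
S4=lambda u,v:cr(u,v,290,260,7)
print("tall",at("top",T(158,230),.044),at("side",S(307,102),.044),tri(T(158,230),S(307,102)))
print("short",at("top",T(591,244),.022),at("side",S(407,402),.022))
print("tip",at("top",T3(238,231),.07),at("side",S4(278,52),.07),tri(T3(238,231),S4(278,52)))
print("foot",at("top",T3(203,246),.021),at("side",S4(273,193),.021))
print("collar top",tri(T3(558,212),S4(396,362)))
print("traycorner",tri(T3(545,352),S4(238,408)),tri(T3(58,378),S4(103,40)))
for n,p in(("farL",(38,75)),("farR",(683,40)),("nearL",(45,490)),("nearR",(705,455))): print("bin",n,at("top",T(*p),.03))
for n,p in(("farL",(48,102)),("farR",(635,60)),("nearR",(680,372))): print("block",n,at("top",T3(*p),.02))
print(cv2.Rodrigues(get_state()["tool_rot"])[0])
E
```

```text
tall [0.558  0.1931 0.044 ] [0.5572 0.1941 0.044 ] [0.5574 0.193  0.0447]
short [0.5582 0.031  0.022 ] [0.557  0.0302 0.022 ]
tip [ 0.5034 -0.1644  0.07  ] [ 0.5022 -0.1645  0.07  ] [ 0.5028 -0.1644  0.0699]
foot [ 0.5038 -0.1653  0.021 ] [ 0.5017 -0.166   0.021 ]
collar top [ 0.5107 -0.2542  0.0536]
traycorner [ 0.4735 -0.2523  0.0444] [ 0.4646 -0.1208  0.0415]
bin farL [0.6198 0.2444 0.03  ]
bin farR [ 0.6363 -0.0031  0.03  ]
bin nearL [0.4611 0.234  0.03  ]
bin nearR [ 0.4781 -0.0124  0.03  ]
block farL [ 0.5443 -0.1226  0.02  ]
block farR [ 0.5586 -0.2882  0.02  ]
block nearR [ 0.4707 -0.297   0.02  ]
[[-0.9474  0.32   -0.0005]
 [ 0.32    0.9474 -0.0017]
 [-0.0001 -0.0018 -1.    ]]
```

Both cameras agree to about 2 mm:

| Point | x (m) | y (m) | z (m) | Note |
|---|---|---|---|---|
| Tall sleeve | 0.5575 | 0.1935 | 0.044 (top) | bin yaw about 4° |
| Post | 0.503 | -0.165 | 0.070 (tip) | stand yaw about 5° |
| Tray rim | about 0.468 | beside post | about 0.043 | only 35 mm in front of the post |

With the jaws along x, the near finger's back would touch the tray. I'll grip along x in the bin, then turn the jaws to y at the post. There the fingers' backs sit 35–45 mm from the axis, and the collars start at 70 mm.

Emit:
send_rows --rotation '[[0,0,67],[0,0,67],[0,0,67],[0,0,67],[0,0,67],[0,0,67],[0,0,67],[0,0,67],[0,0,67],[0,0,67],[0,0,67],[0,0,67]]' --slide '[[-466,-289,118],[-466,-289,118],[-466,-289,118],[-466,-289,118],[-466,-289,118],[-466,-289,118],[-466,-289,118],[-466,-289,118],[-466,-289,118],[-466,-289,118],[-466,-289,118],[-466,-289,118]]' --fingers '[-0.5,-0.5,-0.5,-0.5,-0.5,-0.5,-0.5,-0.5,-0.5,-0.5,-0.5,-0.5]' --force 25

```text
time: 1.3
position: [0.5597, 0.1852, 0.1282]
tool_rot: [2.144, 2.292, -0.005]
ft_force: [0.0, -1.1, -0.4]
grip_width: 0.751
```

Emit:
send_rows --rotation '[[0,0,0],[0,0,0],[0,0,0]]' --slide '[[0,0,0],[0,0,0],[0,0,0]]' --fingers '[-0.5,-0.5,-0.5]'

```text
time: 1.6
position: [0.5559, 0.1955, 0.1297]
tool_rot: [-2.131, -2.307, -0.001]
ft_force: [-0.6, 0.4, 0.3]
grip_width: 0.748
```

```bash
cat >> h.py <<'E'
def togo(X,yaw):
    s=get_state();R=cv2.Rodrigues(s["tool_rot"])[0]
    y=np.degrees(np.arctan2(R[1,1],R[0,1]))
    print("pos",s["position"].round(4),"yaw",y.round(2),"tilt",np.degrees(np.arccos(-R[2,2])).round(2),"slide mm",(R.T@(np.array(X)-s["position"])*1000).round(1),"rotz",-(yaw-y).round(1),"F",s["ft_force"].round(1),"w",s["grip_width"],"t",s["time"])
E
python3 - <<'E'
from h import *
togo((.5575,.1935,.042),3.8)
cv2.imwrite("pics/top1.png",cv2.resize(get_image("top")[140:260,180:400,::-1],None,fx=3.5,fy=3.5))
cv2.imwrite("pics/side1.png",cv2.resize(get_image("side")[90:260,230:430,::-1],None,fx=3.5,fy=3.5))
E
```

```text
pos [0.5559 0.1955 0.1297] yaw 4.55 tilt 0.08 slide mm [-2.3  1.5 87.7] rotz 0.7 F [-0.6  0.4  0.3] w 0.7479952909556663 t 1.6
```

View pics/side1.png

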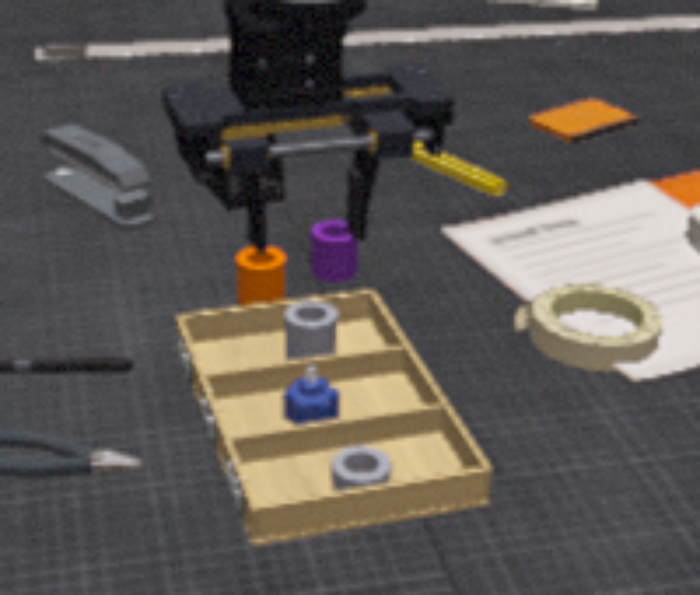

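The side view shows the jaws above the tall sleeve (315,325), with the tips at (258,250) and (357,235) on either side of it. I'll descend and close.

Emit:
send_rows --rotation '[[0,0,0],[0,0,0],[0,0,0],[0,0,0],[0,0,0],[0,0,0],[0,0,0],[0,0,0],[0,0,0],[0,0,0],[0,0,0],[0,0,0]]' --slide '[[-1,1,20],[-2,1,40],[-2,1,60],[-2,1,75],[-2,1,87],[-2,1,87],[-2,1,87],[-2,1,87],[-2,1,87],[-2,1,87],[-2,1,87],[-2,1,87]]' --fingers '[-0.5,-0.5,-0.5,-0.5,-0.5,-0.5,-0.5,1,1,1,1,1]' --force 25

```text
time: 2.9
position: [0.5586, 0.191, 0.043]
tool_rot: [2.136, 2.304, 0.001]
ft_force: [-0.4, -0.2, 1.2]
grip_width: 0.45
```

```bash
python3 - <<'E'
from h import *
togo((.5575,.1935,.16),3.8)
E
```

```text
pos [0.5586 0.191  0.043 ] yaw 4.33 tilt 0.05 slide mm [   2.6   -0.8 -117. ] rotz 0.5 F [-0.4 -0.2  1.2] w 0.44978726601661867 t 2.9
```

Emit:
send_rows --rotation '[[0,0,0],[0,0,0],[0,0,0],[0,0,0],[0,0,0],[0,0,0],[0,0,0],[0,0,0]]' --slide '[[0,0,-15],[0,0,-35],[0,0,-60],[0,0,-90],[0,0,-117],[0,0,-117],[0,0,-117],[0,0,-117]]' --fingers '[1,1,1,1,1,1,1,1]'

```text
time: 3.7
position: [0.5573, 0.1907, 0.1586]
tool_rot: [-2.135, -2.303, 0.003]
ft_force: [0.4, -0.0, -1.1]
grip_width: 0.451
```

```bash
python3 - <<'E'
from h import *
togo((.503,-.165,.16),-85)
cv2.imwrite("pics/side2.png",cv2.resize(get_image("side")[70:250,230:430,::-1],None,fx=3.3,fy=3.3))
E
```

```text
pos [0.5573 0.1907 0.1586] yaw 4.33 tilt 0.11 slide mm [-350.6  -81.1   -1. ] rotz 89.3 F [ 0.4 -0.  -1.1] w 0.4508658832006603 t 3.7
```

View pics/side2.png

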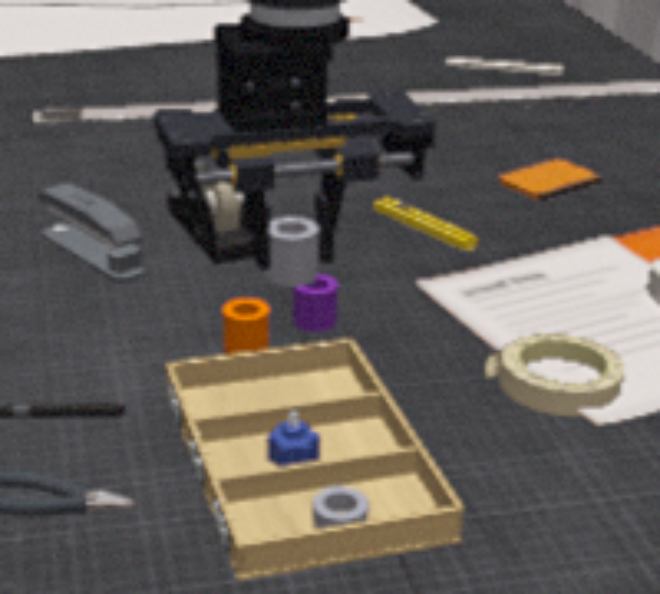

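The sleeve is lifted and upright in the jaws at (294,250), and the short sleeve hasn't moved. Next I'll carry it to above the post with a 90° turn.

Emit:
send_rows --rotation '[[0,0,9],[0,0,18],[0,0,27],[0,0,36],[0,0,45],[0,0,54],[0,0,63],[0,0,72],[0,0,81],[0,0,89],[0,0,89],[0,0,89]]' --slide '[[-20,-5,0],[-55,-13,0],[-95,-22,0],[-135,-32,0],[-175,-41,0],[-215,-50,0],[-255,-59,0],[-295,-69,0],[-330,-77,0],[-350,-82,0],[-350,-82,0],[-350,-82,0]]' --fingers '[1,1,1,1,1,1,1,1,1,1,1,1]'

```text
time: 4.95
position: [0.5019, -0.1649, 0.1586]
tool_rot: [-3.138, -0.143, 0.003]
ft_force: [-0.4, 0.3, -0.4]
grip_width: 0.452
```

Emit:
send_rows --rotation '[[0,0,0],[0,0,0],[0,0,0],[0,0,0]]' --slide '[[0,0,15],[0,0,25],[0,0,25],[0,0,25]]' --fingers '[1,1,1,1]'

```text
time: 5.35
position: [0.5025, -0.1638, 0.1338]
tool_rot: [-3.138, -0.148, 0.003]
ft_force: [0.6, 0.0, -0.4]
grip_width: 0.45
```

```bash
python3 - <<'E'
from h import *
togo((.501,-.165,.058),-85)
c=lambda im,x,y,w,h,k: cv2.resize(im[y:y+h,x:x+w,::-1],None,fx=k,fy=k,interpolation=cv2.INTER_CUBIC)
cv2.imwrite("pics/top3.png",c(get_image("top"),380,160,120,100,6))
cv2.imwrite("pics/side3.png",c(get_image("side"),270,180,140,150,4))
E
```

```text
pos [ 0.5025 -0.1638  0.1338] yaw -84.61 tilt 0.09 slide mm [-1.5  1.1 75.8] rotz 0.4 F [ 0.6  0.  -0.4] w 0.44974795636668863 t 5.35
```

View pics/side3.png

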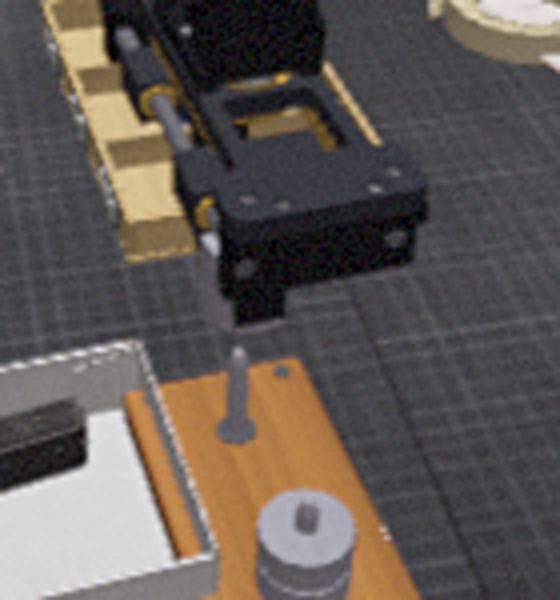

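View pics/top3.png

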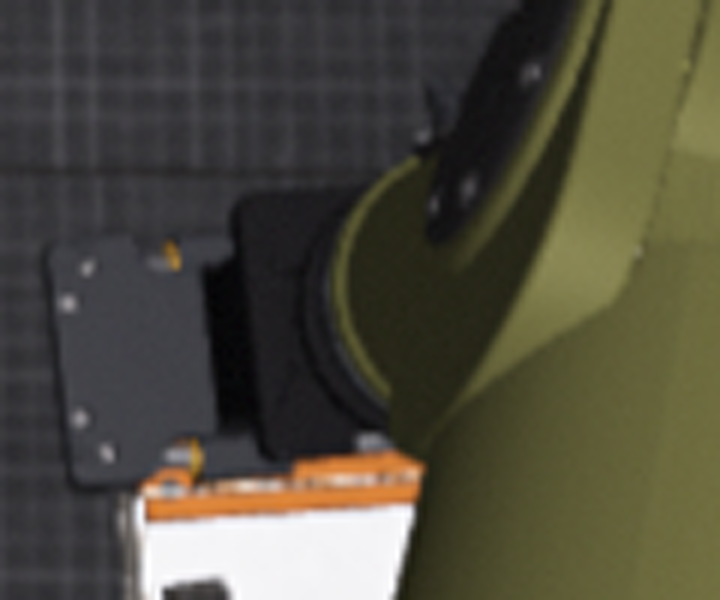

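```bash
python3 - <<'E'
from h import *
a=np.linspace(0,2*np.pi,72)
im=cv2.imread("pics/side3.png")
for dx,col in((-.004,(0,0,255)),(0.,(0,255,255)),(.004,(0,255,0))):
  for z in(.0948,.1348):
    P=np.c_[.5025+dx+.02*np.cos(a),-.1638+.02*np.sin(a),0*a+z]
    p=(proj("side",P)-[270,180]+.5)*4-.5
    print(dx,z,p.min(0).round(1),p.max(0).round(1))
    cv2.polylines(im,[p.round().astype(int)],True,col,1)
cv2.imwrite("pics/side3o.png",cv2.resize(im[180:400,130:380],None,fx=3,fy=3))
E
```

```text
-0.004 0.0948 [185.8 278. ] [276.9 339. ]
-0.004 0.1348 [186.2 207.5] [280.4 266.9]
0.0 0.0948 [194.7 276.9] [285.7 337.7]
0.0 0.1348 [195.4 206.4] [289.5 265.6]
0.004 0.0948 [203.6 275.7] [294.5 336.5]
0.004 0.1348 [204.6 205.3] [298.6 264.4]
```

View pics/side3o.png

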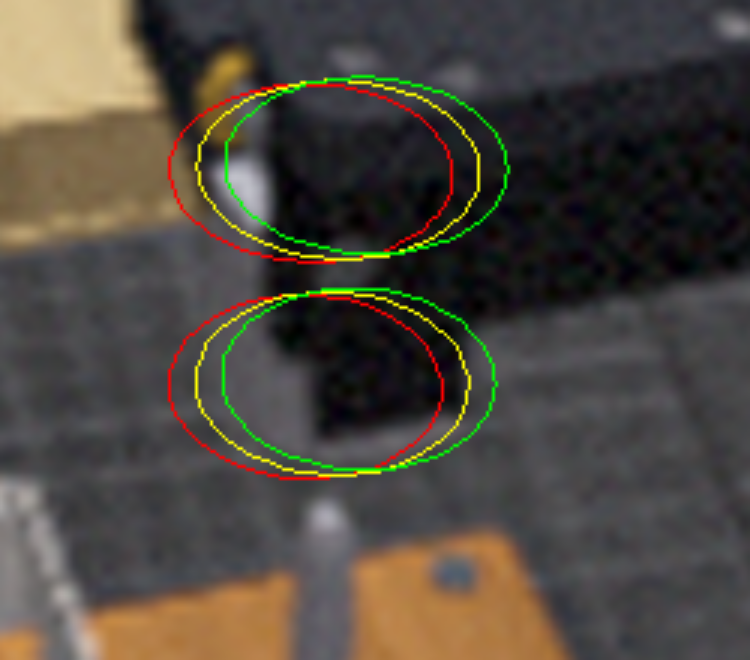

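The sleeve's left edge in the side view falls between the 0 and +4 mm outlines. That puts the sleeve about 2 mm further in x than the TCP, as expected, and within the 7 mm bore clearance. I'll lower it over the post.

Emit:
send_rows --rotation '[[0,0,0],[0,0,0],[0,0,0],[0,0,0],[0,0,0],[0,0,0],[0,0,0],[0,0,0],[0,0,0],[0,0,0]]' --slide '[[-1.5,1,5],[-1.5,1,15],[-1.5,1,25],[-1.5,1,35],[-1.5,1,45],[-1.5,1,55],[-1.5,1,65],[-1.5,1,71],[-1.5,1,71],[-1.5,1,71]]' --fingers '[1,1,1,1,1,1,1,1,1,1]'

```text
time: 6.45
position: [0.5016, -0.1655, 0.0636]
tool_rot: [3.138, 0.146, 0.0]
ft_force: [0.2, -0.3, -2.0]
grip_width: 0.451
```

```bash
python3 - <<'E'
from h import *
togo((.501,-.165,.059),-85)
c=lambda im,x,y,w,h,k: cv2.resize(im[y:y+h,x:x+w,::-1],None,fx=k,fy=k,interpolation=cv2.INTER_CUBIC)
cv2.imwrite("pics/side4.png",c(get_image("side"),270,200,120,130,4.5))
E
```

```text
pos [ 0.5016 -0.1655  0.0636] yaw -84.67 tilt 0.01 slide mm [-0.6 -0.6  4.6] rotz 0.3 F [ 0.2 -0.3 -2. ] w 0.450599268228144 t 6.45
```

View pics/side4.png

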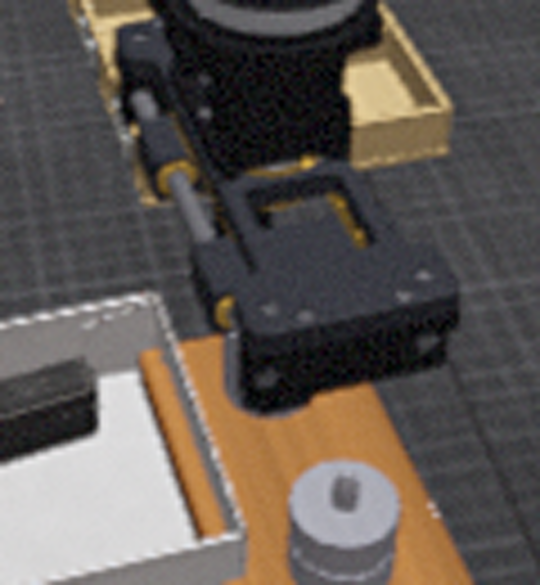

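The sleeve is down around the post with its foot at (270,410), no contact force, and about 4 mm still to go. I'll lower it the rest of the way and open the jaws gently to about 55 mm.

Emit:
send_rows --rotation '[[0,0,0],[0,0,0],[0,0,0],[0,0,0]]' --slide '[[0,0,2],[0,0,4],[0,0,4],[0,0,4]]' --fingers '[1,1,1,1]'

```text
time: 6.9
position: [0.5015, -0.1653, 0.0596]
tool_rot: [-3.138, -0.146, -0.0]
ft_force: [-0.0, -0.1, -0.3]
grip_width: 0.447
```

Emit:
send_rows --rotation '[[0,0,0],[0,0,0],[0,0,0],[0,0,0],[0,0,0],[0,0,0]]' --slide '[[0,0,0],[0,0,0],[0,0,0],[0,0,0],[0,0,0],[0,0,0]]' --fingers '[0.0,-0.25,-0.25,-0.25,-0.25,-0.25]'

```text
time: 7.5
position: [0.5016, -0.1654, 0.0596]
tool_rot: [-3.138, -0.146, -0.0]
ft_force: [0.4, 0.7, -0.9]
grip_width: 0.617
```

Emit:
send_rows --rotation '[[0,0,0],[0,0,0],[0,0,0],[0,0,0],[0,0,0],[0,0,0],[0,0,0],[0,0,0]]' --slide '[[0,0,-10],[0,0,-25],[0,0,-45],[0,0,-70],[0,0,-110],[0,0,-150],[0,0,-150],[0,0,-150]]' --fingers '[-0.25,-0.25,-0.25,-0.25,-0.25,-0.25,-0.25,-0.25]'

```text
time: 8.3
position: [0.5023, -0.1657, 0.2116]
tool_rot: [-3.138, -0.146, -0.006]
ft_force: [-0.6, -0.4, -0.9]
grip_width: 0.624
```

Emit:
send_rows --rotation '[[0,0,0],[0,0,0],[0,0,0],[0,0,0],[0,0,0],[0,0,0],[0,0,0],[0,0,0]]' --slide '[[0,-40,0],[0,-80,0],[0,-120,0],[0,-160,0],[0,-200,0],[0,-200,0],[0,-200,0],[0,-200,0]]' --fingers '[-0.25,-0.25,-0.25,-0.25,-0.25,-0.25,-0.25,-0.25]'

```text
time: 9.1
position: [0.4826, 0.0323, 0.2091]
tool_rot: [3.137, 0.143, -0.002]
ft_force: [-0.2, 0.1, 0.1]
grip_width: 0.628
```

```bash
python3 - <<'E'
from h import *
togo((.501,-.165,.059),-85)
c=lambda im,x,y,w,h,k: cv2.resize(im[y:y+h,x:x+w,::-1],None,fx=k,fy=k,interpolation=cv2.INTER_CUBIC)
cv2.imwrite("pics/side5.png",c(get_image("side"),290,240,100,100,6))
cv2.imwrite("pics/top5.png",c(get_image("top"),395,195,95,60,8))
E
```

```text
pos [0.4826 0.0323 0.2091] yaw -84.77 tilt 0.08 slide mm [  0.5 198.  150.2] rotz 0.2 F [-0.2  0.1  0.1] w 0.6278627084905539 t 9.1
```

View pics/side5.png

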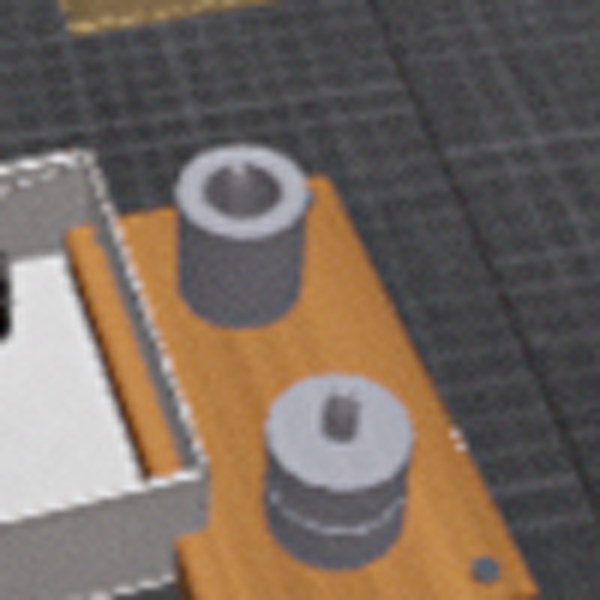

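View pics/top5.png

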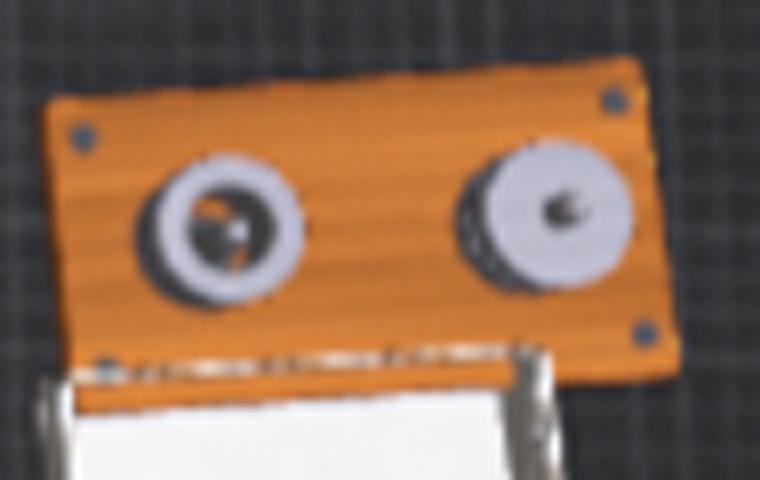

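The sleeve stands around the post at top crop (231,230), side crop (242,190). I'll check its height and centre once more, and confirm the short sleeve's position.

```bash
python3 - <<'E'
from h import *
np.set_printoptions(precision=4,suppress=True)
a=cr(231,230,395,195,8);b=cr(242,190,290,240,6)
print(tri(a,b),at("top",a,.06),at("side",b,.06))
c=lambda im,x,y,w,h,k: cv2.resize(im[y:y+h,x:x+w,::-1],None,fx=k,fy=k,interpolation=cv2.INTER_CUBIC)
cv2.imwrite("pics/side6.png",c(get_image("side"),220,100,200,150,4))
E
```

```text
[ 0.5041 -0.1648  0.0596] [ 0.5046 -0.1648  0.06  ] [ 0.5035 -0.1651  0.06  ]
```

View pics/side6.png

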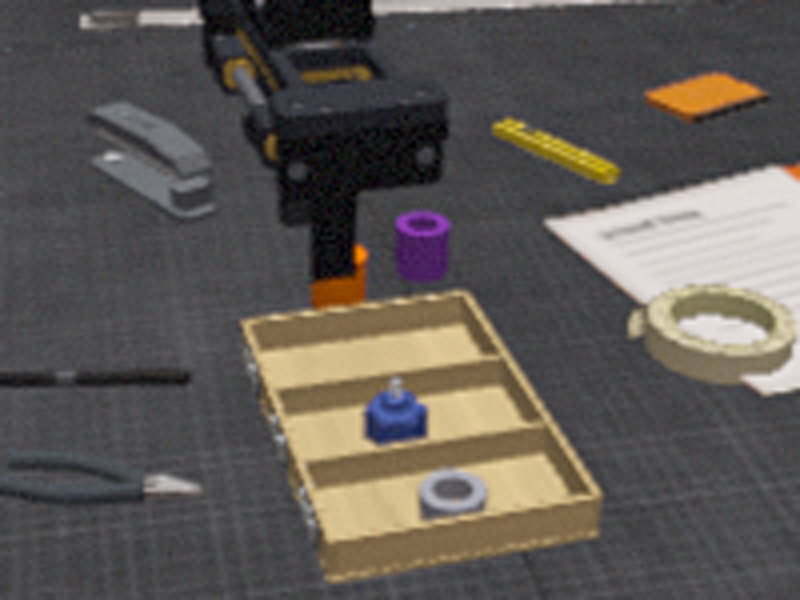

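The sleeve's top centre is at (0.504, -0.165, 0.060), about 1 mm from the post's axis. That is 40 mm above the block, so it sits flat. The short sleeve at (453,492) hasn't moved, and the gripper hangs free. I'm handing the job in.

```bash
python3 -c "
from bench import *
print(close_job())"
```

```text
the job is handed in; nothing more can be done
None
```

The tall sleeve is on the empty post, released, and the job is handed in at about 9 s of the 38 s allowed. I took it from the left (+y) bin compartment with the jaws along x. At the stand I turned the jaws to y, because a tray's rim about 35 mm in front of the post left no room for a finger there.

- **Sleeve:** both cameras put its top centre at (0.504, -0.165, 0.060). That is about 1 mm from the post's axis and 40 mm above the block, so it sits flat and looks upright. I did not measure its tilt or speed as numbers.
- **Rest of the scene:** the short sleeve and the orange and purple look-alikes were not touched. The gripper hangs clear of everything, and the wrist force read 2 N or less after every move.
- **Disagreements:** the two cameras differed by up to 2 mm, and the sleeve sat about 2 mm off the jaws' centre along the pads. I allowed for that offset when lowering it. No check failed.

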